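Slide the canvas board out to its pencil line and hold it

TASK

Lift the roll of tape up and off the wooden grip post of the painting board and lay it flat in the shallow black tray. Then slide the board, without lifting it, straight out over the far edge of the white riser until the pencil line across it lies along that edge. It would now tip over by itself, so finish while still holding the board with the gripper, level and lying on the riser; leave the tub, jar and brush alone.

Things in the scene. Friction and masses are not known exactly. Their poses are not given: they have to be found in the camera images.
- board: Loose light-wood plank 320 x 110 x 12 mm, 0.3 to 0.55 kg, lying on the riser. Origin: centre of its underside. x along it towards its front end, which sticks out 40 to 85 mm beyond the riser's far edge at first; z up. Up to 4 degrees crooked. A canvas 150 x 90 x 18 mm is fixed on top, 10 to 160 mm behind the front end. Balance point 147 mm behind the front end.
- post (a point): Foot of the dark wooden grip post that is fixed to the board, in its middle 35 mm ahead of the rear end; on the board's top face. The post is a flat upright bar 14 mm thick along the board, 34 mm wide across it and 50 mm tall above the board's top. Axes as the board's.
- line_left (a point): Left (board +y) end of the dark pencil line that runs straight across the board's top and down its sides, 4 mm wide, 185 mm behind the board's front end and 100 mm ahead of the post; on the top face. Axes as the board's.
- line_right (a point): Right (board -y) end of the same pencil line, 110 mm from the left end; on the top face.
- board_rear (a point): Middle of the lower rear edge of the board, 160 mm behind its origin.
- riser: Heavy fixed white-topped low bench, 300 mm long (x), 160 mm wide (y), top at 70 mm above the table. Origin: on the table under its centre. x along its length, towards the far edge.
- riser_edge (a point): Middle of the far top edge of the riser, 150 mm ahead of its centre, 70 mm above the table. x points outward over the edge, square to it; y along the edge; z up.
- tape: Loose roll of off-white paper tape, 60 mm outer and 46 mm inner diameter, 25 mm high, 50 g, lying flat on the board around the post, loosely. Origin: centre of its underside, z along its axis.
- tray: Fixed square shallow black tray, 140 x 140 mm outside, 20 mm high, walls 4 mm, floor about 4 mm. Origin: centre of its underside. It stands to the left or to the right of the riser.
- paint_tub: Bystander: closed white paint tub, 72 mm across, 65 mm high, standing across the riser from the tray. Origin: centre of its underside.
- jar: Bystander: closed clear jar, 60 mm across, 80 mm high. Origin: centre of its underside.
- brush: Bystander: flat brush lying on the table. Origin near its middle, x along its length.
Not all that is in view belongs to the job. There is more than one size of the tape; the job needs the middle-sized.

How it is judged:
By the outcome, as a careful person would: the job done as asked, in the order asked, and still so for the second after the job is handed in, while the arm keeps its last pose, push and grip.
It also fails if it takes over 54 s, if anything falls off the work surface, if the arm or the gripper's body presses on something with over 40 N, if the wrist force passes 120 N, or if a joint passes its speed limit or range.

ROBOT

A 6-joint arm with a two-finger parallel gripper is mounted at the origin on the work surface. World frame = base frame: x ahead of the robot, y to its left, z up, the work surface at z = 0. Lengths are in m, angles in rad, forces in N, time in s.
With the tool pointing down it reaches from about 0.35 to 0.975 m from the base axis. Payload 4.9 kg.
Tool frame: the origin (TCP) lies at the very end of the fingers, on their centre line; the grasp point (between the pads) lies 19 mm behind it; z points along the fingers, x is the direction in which the jaws open and shut, and the axes are right-handed (so a half turn about z gives the same grasp; the last joint's range is limited). The gripper opens to 85 mm and grips with 20 to 120 N. Pads are 22 mm wide; open, the fingers measure 114 mm over their backs; the gripper's body (76 mm by 85 mm) begins 54 mm behind the grasp point. The pads swing forward as they close: fully open they stand 13 mm farther back than shut.
Start: joints at [-1.278, 0.053, 1.613, -0, 1.476, -0.119], TCP at [0.25, -0.573, 0.231] pointing down, gripper open.
Joint ranges: [-3.01, 3.01], [-1.01, 2.22], [0.06, 2.58], [-1.02, 4.17], [0.09, 2.62], [-3.14, 3.14]. Speed limits (rad/s): [2.57, 2.57, 3.14, 3.14, 3.14, 3.14].

INTERFACE

Orientations are given as a unit quaternion [w, x, y, z].
In Python, from plant import manip, imaging gives the robot as it stands.
- The arm moves only by the shell command python3 -m pendant 'ROWS'. ROWS is JSON, a list that holds one entry, the list of rows, each a list of 7 numbers: the turn, a rotation vector about the world's x, y, z in units of pi rad (1.0 is pi rad), then the shift along the world's x, y, z in units of 250 mm (1.0 is 250 mm), then the opening, from 0 (shut) to 1 (fully open). In form: [[[ax, ay, az, tx, ty, tz, claw], ...]]. A call has 1 to 20 rows; each row shifts and turns the commanded pose from where the row before left it; what a row does not reach is not made up. A row lasts 1/8 s, in which the tool goes at most 62.5 mm and 10.7 degrees, less where a joint would pass 70% of its speed; a pose out of reach is approached as far as the arm can. A call with a number of a shift or a turn outside -1 to 1 is refused whole. A call with a gripper value outside its range is refused whole. The fingers move at their own pace and stop on an object; the grip force is fixed at half the most. Time passes only in rows, so rows that do not move let the fingers close. It gives the time, the measured TCP pose, the force and the opening at its end, in the units of the state.
- manip.state(): the state, without advancing time (a new reading comes with each control period).
- imaging.grab_frame(name): name is "scene" or "side" or "wrist"; returns a dict with "frame" (384x512x3 uint8, blue, green, red), "mtx" (3x3 intrinsics, pixels), "world_to_cam" (4x4, takes a point from world to camera coordinates). Camera axes: x right, y down, z forward; pixel columns grow to the right and rows downward; lengths in m; the calibration is good to about 2 mm. A picture is of the moment at which its call begins. There is no depth.
- manip.job_done(): hands the job in, once; it reports no verdict.
The state is a dict: "time": time; "joint_pos": joint angles; "joint_vel": joint speeds; "joint_efforts": joint torques, N m; "tool_pos": TCP position; "tool_rot": TCP orientation; "contact_force": force on the tool from outside, world axes, zero at the start; "ft_torque": the same for the moment, N m; "gripper_width": opening from 0.0 (shut) to 1.0 (fully open).
Only numpy, scipy, OpenCV 4.12 (cv2) and the standard library are available. Lean on these libraries where they do the work, as an engineer would, in place of code of your own. Each camera call takes 0.05 s, during which the arm holds its last target. There are 200 camera calls.

## Working session

There is one attempt and no reset: what is moved stays moved. The work goes in short steps, Python scripts to look and compute and a shell command to move; the robot and the scene stay as the last step left them, time stands still between calls to the robot, and variables do not carry over. Pictures are saved under pics/ and viewed, about 8 in all and at most 12, crops included, and the job is handed in when it is done.

```bash
mkdir -p pics; ls; cat > h.py <<'E'
import numpy as np, cv2
from plant import manip, imaging
def grab(n,save=None):
    f=imaging.grab_frame(n)
    if save: cv2.imwrite('pics/'+save,f['frame'])
    return f
def proj(f,P):
    P=np.atleast_2d(P); T=np.array(f['world_to_cam']); c=P@T[:3,:3].T+T[:3,3]; p=c@np.array(f['mtx']).T
    return p[:,:2]/p[:,2:]
def back(f,uv,z):
    T=np.array(f['world_to_cam']);R=T[:3,:3];o=-R.T@T[:3,3]
    d=R.T@np.linalg.inv(np.array(f['mtx']))@np.array([uv[0],uv[1],1.]); return o+d*(z-o[2])/d[2]
E
python3 - <<'E'
from h import *
import pickle
a=grab('scene');b=grab('side');w=grab('wrist')
pickle.dump((a,b,w),open('f0.pkl','wb'))
cv2.imwrite('pics/a.png',cv2.resize(a['frame'],(800,600),interpolation=2))
cv2.imwrite('pics/b.png',cv2.resize(b['frame'],(800,600),interpolation=2))
for f in (a,b,w):
    T=np.array(f['world_to_cam']);print((-T[:3,:3].T@T[:3,3]).round(3),T[2,:3].round(2),f['mtx'][0])
print(manip.state())
E
```

```text
pics
[1.28  0.216 1.329] [-0.52 -0.15 -0.84] [470.27181968   0.         255.5556114 ]
[-0.088  0.744  0.711] [ 0.52 -0.64 -0.56] [428.68218576   0.         256.12820556]
[ 0.315 -0.544  0.372] [-0.26 -0.11 -0.96] [300.17041989   0.         256.36863791]
{'time': 0.15, 'joint_pos': array([-1.27799364e+00,  5.31940870e-02,  1.61398986e+00,  1.91741054e-06,
        1.47600423e+00, -1.19002790e-01]), 'joint_vel': array([ 1.15412447e-03, -4.98314298e-05, -2.74358822e-03, -1.64626541e-03,
       -1.12056427e-03, -1.31931040e-03]), 'joint_efforts': array([ 6.13071334e-04, -3.94242489e+01, -3.70721555e+01, -6.11764744e-05,
        4.68152430e-03, -8.99478998e-07]), 'tool_pos': array([ 0.25002159, -0.57227572,  0.23034561]), 'tool_rot': array([-5.13746574e-04,  8.36738747e-01, -5.47601710e-01, -6.10319775e-04]), 'contact_force': array([-0.33320863, -0.58062929,  0.2831137 ]), 'ft_torque': array([ 0.00951649, -0.02484026,  0.01429279]), 'gripper_width': 1.0020286792791822}
```

View pics/a.png

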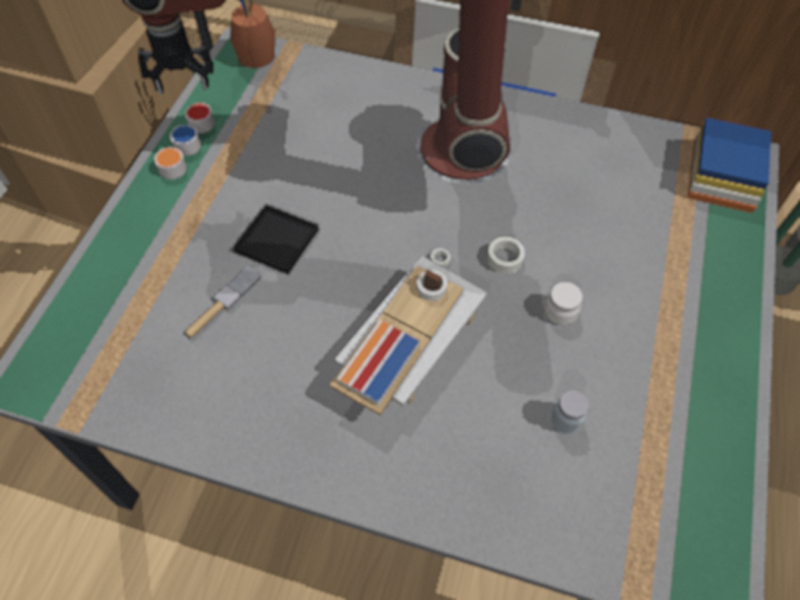

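View pics/b.png

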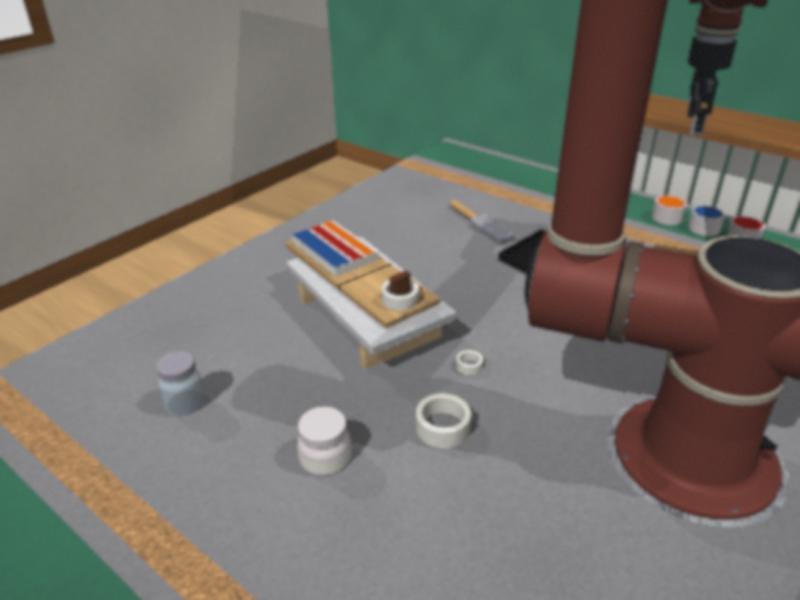

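Scene view (800x600 pixels): three rings can be taken for the tape. They are a small ring at (440,257), a large one at (506,254) and the one around the post at (432,284). I choose the last, as it is on the board around the post. The tray is at (276,238), tub (565,302), jar (571,410) and brush (222,302). Next is a close crop to pick features.

```bash
python3 - <<'E'
from h import *
import pickle
a,b,w=pickle.load(open('f0.pkl','rb'))
def crop(f,x,y,s):
    im=cv2.resize(f['frame'][y:y+s,x:x+s],(s*4,)*2,interpolation=2)
    # ticks every 10px
    for k in range(0,s,10):
        c=(0,0,255) if k%50==0 else (0,255,255)
        cv2.line(im,(k*4,0),(k*4,6),c,1);cv2.line(im,(0,k*4),(6,k*4),c,1)
    return im
cv2.imwrite('pics/c.png',np.hstack([crop(a,210,160,100),crop(b,180,135,115)[:400,:400]]))
# tray
x=a['frame'][120:185,140:215];m=(x.max(2)<45).astype(np.uint8)
c=max(cv2.findContours(m,0,2)[0],key=cv2.contourArea);r=cv2.minAreaRect(c);print(r,cv2.contourArea(c))
h=cv2.approxPolyDP(c,4,True)[:,0]+[140,120]
for p in h: print(p,back(a,p,.02).round(3))
E
```

```text
((36.0, 32.5), (43.89501190185547, 35.0833740234375), 22.380136489868164) 1245.0
[170 132] [ 0.337 -0.382  0.02 ]
[150 160] [ 0.473 -0.399  0.02 ]
[183 174] [ 0.493 -0.269  0.02 ]
[202 145] [ 0.358 -0.252  0.02 ]
```

View pics/c.png

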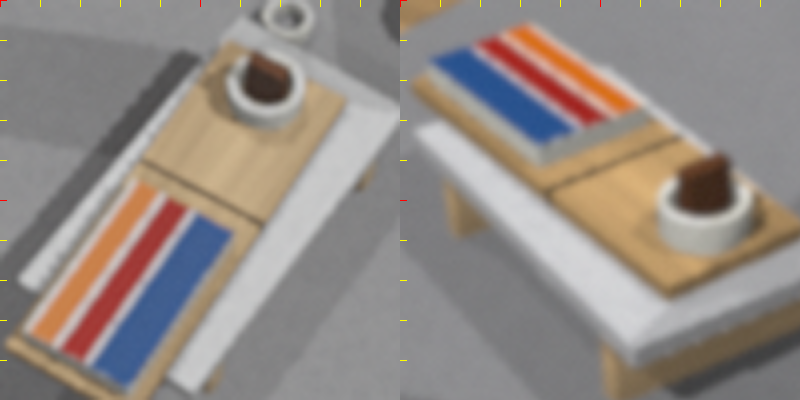

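The crop shows the tape ring around the dark post at (266,85) in the left half and (706,205) in the right half. The pencil line ends are (142,160)/(265,225) on the left and (680,137)/(545,190) on the right. Now I fit the poses.

```bash
cat > fit.py <<'E'
from h import *
import pickle
from scipy.optimize import least_squares
a,b,w=pickle.load(open('f0.pkl','rb'))
A=lambda u,v:np.array([210+(u+.5)/4-.5,160+(v+.5)/4-.5])
B=lambda u,v:np.array([180+(u-399.5)/4-.5,135+(v+.5)/4-.5])
def fit(obs,x0):
    def res(q):
        c,s=np.cos(q[2]),np.sin(q[2]);R=np.array([[c,-s,0],[s,c,0],[0,0,1]])
        return np.concatenate([(proj(f,R@np.array(P)+[q[0],q[1],0])[0]-uv) for f,P,uv in obs])
    r=least_squares(res,x0,loss='soft_l1');print(r.x.round(4),np.degrees(r.x[2]).round(1));print(r.fun.reshape(-1,2).round(1).tolist());return r.x
zt=.082
bo=[(a,(-.16,-.055,zt),A(228,42)),(a,(-.16,.055,zt),A(345,98)),(a,(-.025,-.055,zt),A(142,160)),(a,(-.025,.055,zt),A(265,225)),(a,(.16,-.055,zt),A(8,342)),
(b,(-.025,.055,zt),B(545,190)),(b,(-.025,-.055,zt),B(680,137)),(b,(-.16,.055,zt),B(670,292)),(b,(-.16,-.055,zt),B(800,222)),(b,(.16,.055,zt),B(413,85))]
qb=fit(bo,[.5,0,-.6])
ri=[(a,(-.15,.08,.07),A(399,113)),(a,(.15,.08,.07),A(190,388)),(a,(-.15,-.08,.07),A(245,20)),(a,(.15,-.08,.07),A(22,278)),(b,(-.15,.08,.07),B(633,350)),(b,(.15,.08,.07),B(416,130))]
qr=fit(ri,[.5,0,-.6])
def W(q,P): c,s=np.cos(q[2]),np.sin(q[2]);return np.array([c*P[0]-s*P[1]+q[0],s*P[0]+c*P[1]+q[1]])
print('post',W(qb,(-.125,0)),'edge',W(qr,(.15,0)))
print('tape',back(a,A(266,82),.107),back(b,B(706,200),.107))
c,s=np.cos(qr[2]),np.sin(qr[2]);d=W(qb,(-.025,0))-W(qr,(.15,0));print('line to edge',d@[c,s],d@[-s,c])
E
python3 fit.py
```

```text
[ 0.6001  0.0197 -0.2455] -14.1
[[0.3, -1.0], [1.0, -0.1], [-0.2, -0.0], [-0.2, -0.1], [-0.2, 0.8], [0.4, 0.3], [0.0, -0.1], [-0.7, -1.0], [1.4, 0.5], [-0.9, -0.9]]
[ 0.5642  0.0359 -0.3196] -18.3
[[2.3, -1.0], [0.3, 0.8], [-0.5, -1.5], [-1.1, -0.2], [-0.4, -0.2], [-0.2, -0.3]]
post [0.47883743 0.05006643] edge [ 0.70660094 -0.01119354]
tape [0.48003356 0.04867848 0.107     ] [0.47585051 0.05145393 0.107     ]
line to edge -0.1357512866146217 -0.006001561154840895
```

```bash
python3 -m pendant '[[[0,0,0.0208,0.065,0.178,0,1],[0,0,0.0208,0.065,0.178,0,1],[0,0,0.0208,0.065,0.178,0,1],[0,0,0.0208,0.065,0.178,0,1],[0,0,0.0208,0.065,0.178,0,1],[0,0,0.0208,0.065,0.178,0,1],[0,0,0.0208,0.065,0.178,0,1],[0,0,0.0208,0.065,0.178,0,1],[0,0,0.0208,0.065,0.178,0,1],[0,0,0.0208,0.065,0.178,0,1],[0,0,0.0208,0.065,0.178,0,1],[0,0,0.0208,0.065,0.178,0,1],[0,0,0.0208,0.065,0.178,0,1],[0,0,0.0208,0.065,0.178,0,1],[0,0,0,0,0,0,1]]]'
python3 - <<'E'
from h import *
import pickle
w=grab('wrist');pickle.dump(w,open('w1.pkl','wb'));cv2.imwrite('pics/w1.png',w['frame'])
s=manip.state();print(s['tool_pos'],s['tool_rot'])
print('post top',proj(w,[.479,.050,.132]),'tape',proj(w,[.479,.05,.107]))
E
```

```text
time: 2.02
tool_pos: [0.4778, 0.0527, 0.2309]
tool_rot: [-0.0, 0.993, -0.119, -0.0]
contact_force: [0.1, -0.3, -1.7]
gripper_width: 1.001
[0.47750167 0.05137985 0.23084962] [ 1.85265978e-04  9.92716088e-01 -1.20475884e-01 -5.42870617e-04]
post top [[259.79303666 196.21990494]] tape [[259.54269006 188.23604236]]
```

View pics/w1.png

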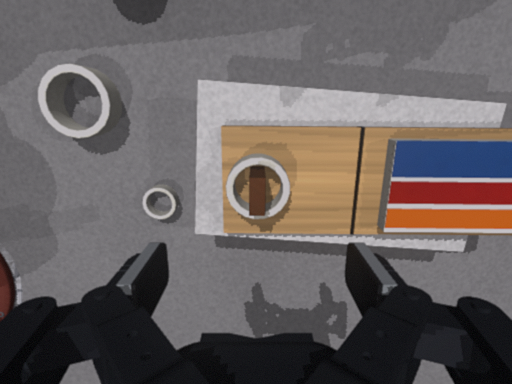

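The wrist view shows the tape at (258,188) around the post, within about 1.5 px of the prediction. It also shows the board and riser corners clearly, so I refine the fit with it.

```bash
cat >> fit.py <<'E'
print('---')
w=pickle.load(open('w1.pkl','rb'))
n=lambda u,v:np.array([u,v],float)
bw=[(w,(-.16,.055,zt),n(222,126.5)),(w,(-.16,-.055,zt),n(222.5,234)),(w,(-.025,.055,zt),n(361.5,127)),(w,(-.025,-.055,zt),n(353.5,233.5))]
rw=[(w,(-.15,.08,.07),n(198,81)),(w,(.15,.08,.07),n(504,103)),(w,(-.15,-.08,.07),n(195,234)),(w,(.15,-.08,.07),n(464,250))]
fit(bw,qb);qb=fit(bo+bw,qb);fit(rw,qr);qr=fit(ri+rw,qr)
print('post',W(qb,(-.125,0)),'tape',back(w,(258,188),.107))
c,s=np.cos(qr[2]),np.sin(qr[2]);d=W(qb,(-.025,0))-W(qr,(.15,0));print('line to edge',d@[c,s],d@[-s,c])
d=W(qb,(-.125,0))-qr[:2];print('post in riser',d@[c,s],d@[-s,c])
E
python3 fit.py | sed -n '/---/,$p'
```

```text
---
[ 0.5981  0.0194 -0.2391] -13.7
[[-1.6, 0.3], [1.4, -0.4], [1.3, -0.1], [-1.2, 0.2]]
[ 0.5988  0.0193 -0.2407] -13.8
[[0.0, -1.4], [0.8, -0.7], [-0.3, -0.4], [-0.2, -0.6], [0.0, 0.5], [0.9, 0.5], [0.4, -0.1], [0.1, -0.9], [2.1, 0.4], [-0.7, -0.7], [-0.7, -0.0], [2.0, -0.7], [2.2, -0.2], [-0.6, 0.1]]
[ 0.5624  0.0358 -0.3062] -17.5
[[-1.6, -0.7], [3.7, -0.4], [-0.3, 1.2], [0.2, 2.1]]
[ 0.5629  0.0359 -0.3097] -17.7
[[2.1, -1.7], [1.0, 0.5], [-1.0, -1.9], [-0.8, -0.2], [0.7, -0.0], [-0.2, 0.1], [-0.9, -1.6], [4.3, -0.1], [-0.1, 0.5], [0.3, 2.3]]
post [0.47738139 0.0491212 ] tape [0.47767547 0.05055309 0.107     ]
line to edge -0.13575567983931797 -0.006563398003901858
post in riser -0.08551737388972724 -0.0134629922088182
```

```bash
python3 -m pendant '[[[0,0,0,0,-0.003,-0.12,1],[0,0,0,0,0,-0.12,1],[0,0,0,0,0,-0.12,1],[0,0,0,0,0,-0.12,1],[0,0,0,0,0,-0.08,1],[0,0,0,0,0,-0.04,1],[0,0,0,0,0,0,1],[0,0,0,0,0,0,1]]]'
python3 -m pendant '[[[0,0,0,0,0,0,0.4],[0,0,0,0,0,0,0.4],[0,0,0,0,0,0,0.4],[0,0,0,0,0,0,0.4],[0,0,0,0,0,0,0.4],[0,0,0,0,0,0,0.4]]]'
```

```text
time: 3.08
tool_pos: [0.4784, 0.0492, 0.0824]
tool_rot: [-0.0, 0.993, -0.122, 0.001]
contact_force: [-0.2, 0.2, -0.2]
gripper_width: 1.004
time: 3.82
tool_pos: [0.4789, 0.0495, 0.0829]
tool_rot: [-0.0, 0.993, -0.122, 0.001]
contact_force: [1.0, -0.4, 5.3]
gripper_width: 0.676
```

```bash
python3 -m pendant '[[[0,0,0,0,0,0.02,0.4],[0,0,0,0,0,0.03,0.4],[0,0,0,0,0,0.05,0.4],[0,0,0,0,0,0.06,0.4],[0,0,0,0,0,0.08,0.4],[0,0,0,0,0,0.08,0.4],[0,0,0,0,0,0.04,0.4],[0,0,0,0,0,0,0.4]]]'
python3 - <<'E'
from h import *
a=grab('scene');b=grab('side');w=grab('wrist')
c=lambda f,y,x:cv2.resize(f['frame'][y:y+140,x:x+140],(350,350),interpolation=2)
cv2.imwrite('pics/l.png',np.hstack([c(a,120,200),c(b,110,180),cv2.resize(w['frame'][110:310,60:60+0+390],(0,0),fx=.25,fy=350/200) ]))
E
```

```text
time: 4.82
tool_pos: [0.4783, 0.0495, 0.1725]
tool_rot: [-0.0, 0.993, -0.122, 0.001]
contact_force: [-0.4, -0.8, -0.7]
gripper_width: 0.673
```

View pics/l.png

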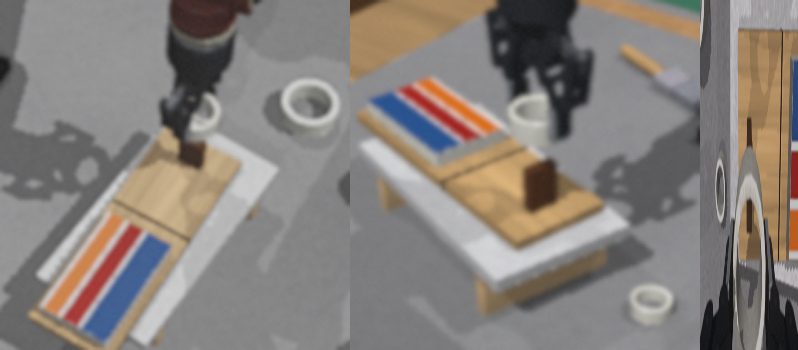

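The tape is held clear of the post and the board has not visibly moved. I carry the tape to the tray.

```bash
python3 -m pendant '[[[0,0,0,-0.012,-0.07,0,0.4],[0,0,0,-0.025,-0.15,0,0.4],[0,0,0,-0.025,-0.15,0,0.4],[0,0,0.006,-0.025,-0.15,0,0.4],[0,0,0.006,-0.025,-0.15,0,0.4],[0,0,0.006,-0.025,-0.15,0,0.4],[0,0,0.006,-0.025,-0.15,0,0.4],[0,0,0,-0.025,-0.15,0,0.4],[0,0,0,-0.025,-0.15,0,0.4],[0,0,0,-0.025,-0.15,0,0.4],[0,0,0,-0.015,-0.08,0,0.4],[0,0,0,0,0,-0.12,0.4],[0,0,0,0,0,-0.12,0.4],[0,0,0,0,0,-0.12,0.4],[0,0,0,0,0,0,0.4]]]'
python3 - <<'E'
from h import *
a=grab('scene');b=grab('wrist')
cv2.imwrite('pics/t.png',np.hstack([cv2.resize(a['frame'][90:190,130:230],(384,384),interpolation=2),cv2.resize(b['frame'][:,64:448],(384,384))]))
s=manip.state();print(s['tool_pos'])
E
```

```text
time: 6.85
tool_pos: [0.4126, -0.3235, 0.0782]
tool_rot: [-0.002, 0.996, -0.084, -0.003]
contact_force: [0.4, 0.4, -0.6]
gripper_width: 0.673
[ 0.41470516 -0.32557752  0.08179359]
```

View pics/t.png

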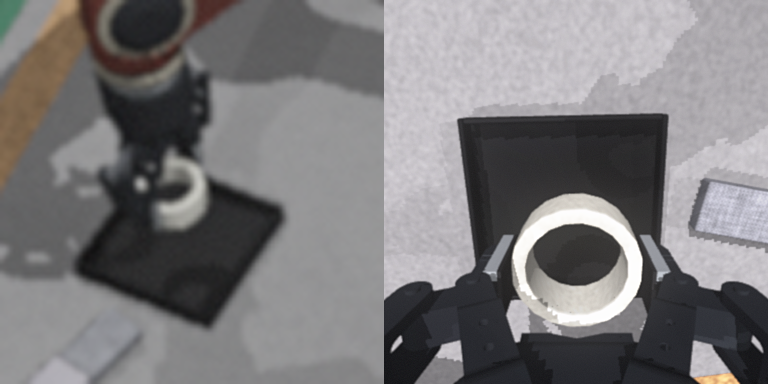

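The tape is held over the tray, well inside its walls. I lower and release it.

```bash
python3 -m pendant '[[[0,0,0,0,0,-0.1,0.4],[0,0,0,0,0,-0.08,0.4],[0,0,0,0,0,-0.06,0.4],[0,0,0,0,0,-0.03,0.4],[0,0,0,0,0,-0.02,0.4],[0,0,0,0,0,0,0.4],[0,0,0,0,0,0,0.4]]]'
```

```text
time: 7.82
tool_pos: [0.415, -0.3259, 0.0094]
tool_rot: [0.0, 0.996, -0.084, 0.0]
contact_force: [-0.9, -0.3, -0.2]
gripper_width: 0.673
```

```bash
python3 -m pendant '[[[0,0,0,0,0,-0.012,0.4],[0,0,0,0,0,0,0.4],[0,0,0,0,0,0,0.82],[0,0,0,0,0,0,0.82],[0,0,0,0,0,0,0.82],[0,0,0,0,0,0.05,0.82],[0,0,0,0,0,0.1,0.82],[0,0,0,0,0,0.15,0.82],[0,0,0,0,0,0.2,0.82],[0,0,0,0,0,0.2,0.82],[0,0,0,0,0,0,0.82]]]'
python3 - <<'E'
from h import *
a=grab('scene');b=grab('wrist')
cv2.imwrite('pics/t2.png',np.hstack([cv2.resize(a['frame'][90:190,130:230],(384,384),interpolation=2),cv2.resize(b['frame'][:,64:448],(384,384))]))
s=manip.state();print(s['tool_pos'],s['tool_rot'])
E
```

```text
time: 9.2
tool_pos: [0.4171, -0.3279, 0.1879]
tool_rot: [0.004, 0.996, -0.084, 0.004]
contact_force: [0.1, 0.0, -0.2]
gripper_width: 0.819
[ 0.41491319 -0.32573117  0.18206095] [ 7.21075724e-04  9.96442357e-01 -8.42701648e-02  8.05045660e-04]
```

View pics/t2.png

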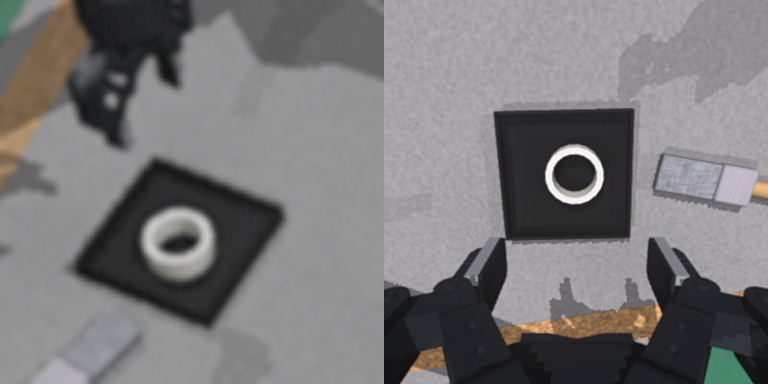

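The tape lies flat in the tray. I go back over the post with a matching yaw.

```bash
python3 -m pendant '[[[0,0,0,0.012,0.07,0.05,0.82],[0,0,0,0.025,0.15,0.05,0.82],[0,0,0,0.025,0.15,0.05,0.82],[0,0,-0.006,0.025,0.15,0,0.82],[0,0,-0.006,0.025,0.15,0,0.82],[0,0,-0.006,0.025,0.15,0,0.82],[0,0,-0.005,0.025,0.15,0,0.82],[0,0,0,0.025,0.15,0,0.82],[0,0,0,0.025,0.15,0,0.82],[0,0,0,0.025,0.15,0,0.82],[0,0,0,0.013,0.08,0,0.82],[0,0,0,0,0,0,0.82],[0,0,0,0,0,0,0.82]]]'
python3 - <<'E'
from h import *
import pickle
b=grab('wrist');pickle.dump(b,open('w2.pkl','wb'))
cv2.imwrite('pics/w2.png',cv2.resize(b['frame'],(768,576),interpolation=2))
s=manip.state();print(s['tool_pos'],s['tool_rot']);print(1.5*proj(b,[[.4774,.0491,.132],[.4774,.0491,.082]]))
E
```

```text
time: 10.92
tool_pos: [0.4765, 0.0495, 0.2178]
tool_rot: [0.0, 0.993, -0.12, -0.001]
contact_force: [-0.5, -0.1, 0.3]
gripper_width: 0.819
[0.47667486 0.04917713 0.21791122] [ 1.52250990e-04  9.92720167e-01 -1.20442602e-01 -4.76784113e-04]
[[388.27213719 297.57176322]
 [387.80515078 273.92231815]]
```

View pics/w2.png

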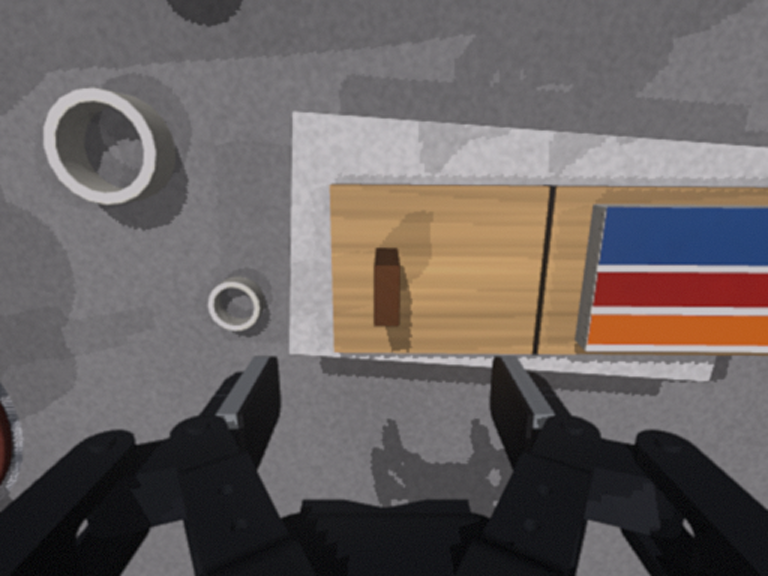

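The post top is centred at (387,296), against a prediction of (388,298), and the board has not moved. I descend and grip it.

```bash
python3 -m pendant '[[[0,0,0,0,0,-0.12,0.82],[0,0,0,0,0,-0.12,0.82],[0,0,0,0,0,-0.12,0.82],[0,0,0,0,0,-0.08,0.82],[0,0,0,0,0,-0.05,0.82],[0,0,0,0,0,0,0.82]]]'
python3 -m pendant '[[[0,0,0,0,0,0,0.5],[0,0,0,0,0,0,0.3],[0,0,0,0,0,0,0.2],[0,0,0,0,0,0,0.1],[0,0,0,0,0,0,0],[0,0,0,0,0,0,0],[0,0,0,0,0,0,0],[0,0,0,0,0,0,0]]]'
```

```text
time: 11.72
tool_pos: [0.4765, 0.0491, 0.095]
tool_rot: [0.0, 0.993, -0.121, -0.001]
contact_force: [-0.1, 0.9, 0.8]
gripper_width: 0.819
time: 12.72
tool_pos: [0.4775, 0.0495, 0.0966]
tool_rot: [-0.0, 0.993, -0.12, 0.0]
contact_force: [-2.1, -0.2, 5.6]
gripper_width: 0.153
```

```bash
python3 -m pendant '[[[0,0,-0.0018,0.02,-0.0064,0,0],[0,0,-0.0018,0.03,-0.0096,0,0],[0,0,-0.0018,0.03,-0.0096,0,0],[0,0,-0.0018,0.03,-0.0096,0,0],[0,0,-0.0018,0.03,-0.0096,0,0],[0,0,-0.0018,0.03,-0.0096,0,0],[0,0,-0.0018,0.03,-0.0096,0,0],[0,0,-0.0018,0.03,-0.0096,0,0],[0,0,-0.0018,0.03,-0.0096,0,0],[0,0,-0.0018,0.03,-0.0096,0,0],[0,0,-0.0018,0.03,-0.0096,0,0],[0,0,-0.0018,0.03,-0.0096,0,0],[0,0,0,0.03,-0.0096,0,0],[0,0,0,0.03,-0.0096,0,0],[0,0,0,0.03,-0.0096,0,0],[0,0,0,0.02,-0.0064,0,0],[0,0,0,0,0,0,0],[0,0,0,0,0,0,0]]]'
cat > look.py <<'E'
from h import *
import pickle,sys
F={n:grab(n) for n in('scene','side','wrist')};pickle.dump(F,open('F%s.pkl'%sys.argv[1],'wb'))
s=manip.state();print(s['tool_pos'],s['tool_rot'],s['contact_force'],s['ft_torque'])
cr=lambda f,x,y,w,h,k:cv2.resize(f['frame'][y:y+h,x:x+w],None,fx=k,fy=k,interpolation=2)
cv2.imwrite('pics/%s.png'%sys.argv[1],np.vstack([np.hstack([cr(F['scene'],200,160,100,100,3),cr(F['side'],160,110,160,100,3)])[:, :780],cr(F['wrist'],190,150,260,100,3)]))
E
python3 look.py s1
```

```text
time: 14.98
tool_pos: [0.5923, 0.0132, 0.0966]
tool_rot: [-0.0, 0.988, -0.153, -0.0]
contact_force: [-2.9, 1.6, 5.8]
gripper_width: 0.16
[0.59227235 0.01316458 0.09662187] [-3.16505193e-04  9.88149931e-01 -1.53491412e-01 -3.19185151e-05] [-2.96452437  0.88553727  5.60381564] [0.20030955 0.46883954 0.07357868]
```

View pics/s1.png

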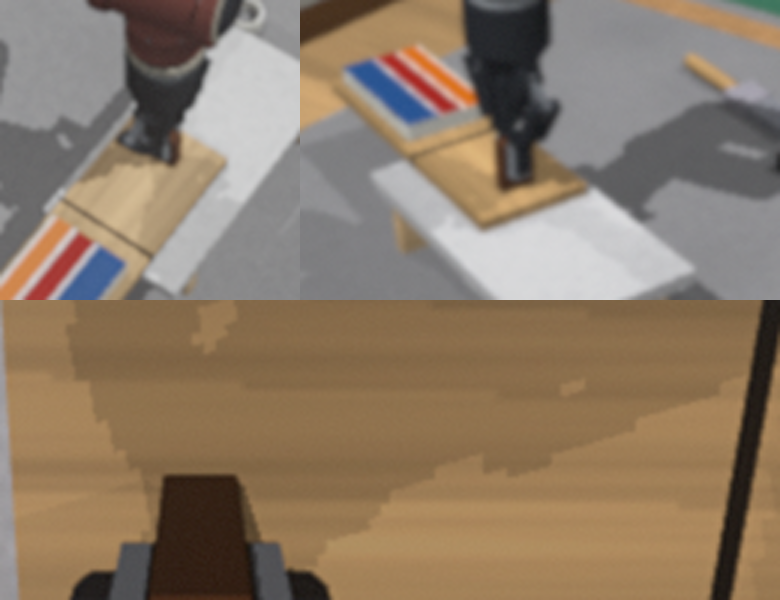

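The line is about 15 mm short of the edge and parallel by eye. I move 12 mm more and then take a close look at the edge.

```bash
python3 -m pendant '[[[0,0,0,0.015,-0.0048,0,0],[0,0,0,0.02,-0.0064,0,0],[0,0,0,0.01,-0.003,0,0],[0,0,0,0,0,0,0],[0,0,0,0,0,0,0]]]'
python3 - <<'E'
from h import *
import pickle
F={n:grab(n) for n in('scene','side','wrist')};pickle.dump(F,open('F2.pkl','wb'))
print(manip.state()['tool_pos'])
q=np.array([.5629,.0359]);y=-.3097;c,s=np.cos(y),np.sin(y)
E=[(q[0]+.15*c-k*s,q[1]+.15*s+k*c,.07) for k in(.08,-.08)]
for n in F: print(n,proj(F[n],E).round(1).tolist())
w=cv2.resize(F['wrist']['frame'],(512,384))
def cr(f,p,h,k):
    x,y=[int(v) for v in p]; print('crop',x-h,y-h); return cv2.resize(f['frame'][max(y-h,0):y+h,max(x-h,0):x+h],(2*h*k,)*2,interpolation=2)
e=proj(F['scene'],E).mean(0);g=proj(F['side'],E).mean(0)
right=np.vstack([cr(F['scene'],e,30,5)[:288,:288],cr(F['side'],g,32,4)[:256,:256].repeat(1,0) if 0 else cv2.resize(cr(F['side'],g,36,4),(288,288))])
cv2.imwrite('pics/s2.png',np.hstack([cv2.resize(F['wrist']['frame'][60:348,256:512],(512,576),interpolation=2),right]))
E
```

```text
time: 15.75
tool_pos: [0.603, 0.0098, 0.0966]
tool_rot: [-0.0, 0.988, -0.153, -0.001]
contact_force: [-5.5, 1.7, 7.8]
gripper_width: 0.155
[0.60298489 0.00977748 0.0966137 ]
scene [[258.1, 257.1], [214.4, 229.0]]
side [[183.4, 167.3], [231.6, 151.3]]
wrist [[459.0, 62.3], [413.0, 321.3]]
crop 206 213
crop 171 123
```

View pics/s2.png

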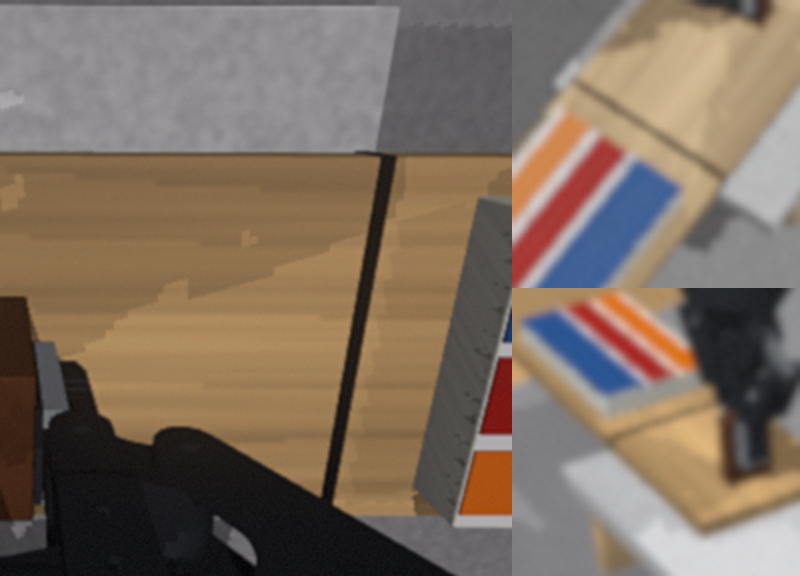

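```bash
cat > m.py <<'E'
from h import *
import pickle
F=pickle.load(open('F2.pkl','rb'));w=F['wrist'];sc=F['scene'];sd=F['side']
W=lambda u,v:(256+(u+.5)/2-.5,60+(v+.5)/2-.5)
S=lambda u,v:(206+(u-512+.5)/5-.5,213+(v+.5)/5-.5)
D=lambda u,v:(171+(u-512+.5)/4-.5,123+(v-288+.5)/4-.5)
def rep(n,e1,e2,l1,l2):
    d=(e2-e1)[:2];d/=np.linalg.norm(d);nn=np.array([-d[1],d[0]]);nn*=np.sign(nn[0])
    l=(l2-l1)[:2];l/=np.linalg.norm(l)
    print(n,'edge yaw',np.degrees(np.arctan2(nn[1],nn[0])).round(2),'line rel deg',np.degrees(np.arcsin(d[0]*l[1]-d[1]*l[0])).round(2),'line-edge mm',[(1e3*(p-e1)[:2]@nn).round(2) for p in(l1,l2)],e1.round(4),l1.round(4),l2.round(4))
rep('wrist',back(w,W(399,8),.07),back(w,W(377,152),.07),back(w,W(388,157),.082),back(w,W(329,500),.082))
rep('scene',back(sc,S(775,228),.07),back(sc,S(558,85),.07),back(sc,S(722,175),.082),back(sc,S(577,84),.082))
rep('side',back(sd,D(567,466),.07),back(sd,D(612,449),.07),back(sd,D(609,440),.082),back(sd,D(715,400),.082))
E
python3 m.py
```

```text
wrist edge yaw -16.39 line rel deg -0.8 line-edge mm [np.float64(-4.33), np.float64(-5.77)] [0.7282 0.0663 0.07  ] [0.7137 0.0321 0.082 ] [ 0.6829 -0.0672  0.082 ]
scene edge yaw -18.37 line rel deg 1.19 line-edge mm [np.float64(-4.82), np.float64(-2.63)] [0.7334 0.0676 0.07  ] [0.7158 0.0298 0.082 ] [ 0.6847 -0.0706  0.082 ]
side edge yaw -13.68 line rel deg 0.25 line-edge mm [np.float64(-5.73), np.float64(-5.33)] [0.7284 0.0642 0.07  ] [0.7152 0.0339 0.082 ] [ 0.6939 -0.0552  0.082 ]
```

```bash
cat > ang.py <<'E'
from h import *
import pickle
def edge(f,p,q,z,r=5,N=60):
    # subpixel gradient-max line near p->q ; returns world yaw of line
    g=cv2.GaussianBlur(f['frame'],(3,3),0).astype(np.float32);p,q=np.array(p,float),np.array(q,float)
    d=(q-p)/np.linalg.norm(q-p);n=np.array([-d[1],d[0]]);t=np.arange(-r,r+.01,.25);pts=[]
    for k in np.linspace(.05,.95,N):
        c=p+k*(q-p);xy=(c+t[:,None]*n).astype(np.float32)
        s=cv2.remap(g,xy[:,:1].copy(),xy[:,1:].copy(),1)[:,0]
        G=np.abs(np.gradient(s,axis=0)).sum(1);G=G*(G>.5*G.max());pts.append(c+n*(t*G).sum()/G.sum())
    P=np.array([back(f,u,z)[:2] for u in pts])
    for _ in range(3):
        m=P.mean(0);v=np.linalg.svd(P-m)[2][0];e=(P-m)@[-v[1],v[0]];k=np.abs(e)<2*np.median(np.abs(e))+1e-5;P=P[k]
    v*=np.sign(v[0]) if abs(v[0])>abs(v[1]) else np.sign(v[1])
    return np.degrees(np.arctan2(v[1],v[0])).round(2),m,v,(1e3*e.std()).round(2),len(P)
if __name__=='__main__':
    F=pickle.load(open('F2.pkl','rb'));w=F['wrist'];w2=pickle.load(open('w2.pkl','rb'))
    W=lambda u,v:(256+u/2-.25,60+v/2-.25)
    print('w2 riserL',edge(w2,(293/1.5,112/1.5),(511,148/1.5),.07),'boardL',edge(w2,(331/1.5,184/1.5),(511,187/1.5),.082))
    print('w2 line',edge(w2,(551/1.5,190/1.5),(538/1.5,350/1.5),.082),'riser rear',edge(w2,(293/1.5,115/1.5),(290/1.5,350/1.5),.07))
    print('F2 riserL',edge(w,W(0,6),W(397,8),.07),'boardL',edge(w,W(0,154),W(350,154),.082))
    el=edge(w,W(398,12),W(377,148),.07,4);ll=edge(w,W(387,165),W(332,490),.082,6)
    print('F2 edge',el,'line',ll)
    s=F['scene'];S=lambda u,v:(206+(u-512+.5)/5-.5,213+(v+.5)/5-.5)
    print('scene line',edge(s,S(590,92),S(715,170),.082,3),'edge',edge(s,S(730,196),S(772,226),.07,3))
    c,sn=np.cos(np.radians(-17.5)),np.sin(np.radians(-17.5));print('line-edge mm',1e3*(ll[1]-el[1])@[c,sn])
E
python3 ang.py
```

```text
w2 riserL (np.float64(-17.85), array([0.58307662, 0.11359751]), array([ 0.95188766, -0.30644721]), np.float64(0.1), 48) boardL (np.float64(-14.15), array([0.58455347, 0.08014848]), array([ 0.96966573, -0.24443479]), np.float64(0.04), 29)
w2 line (np.float64(75.85), array([0.57386025, 0.02845395]), array([0.24442242, 0.96966885]), np.float64(0.1), 58) riser rear (np.float64(72.04), array([0.42183301, 0.0877336 ]), array([0.30839058, 0.95125982]), np.float64(0.09), 42)
F2 riserL (np.float64(-17.62), array([0.68430158, 0.08101991]), array([ 0.9530858 , -0.30270026]), np.float64(0.02), 42) boardL (np.float64(-17.89), array([0.66360393, 0.04944954]), array([ 0.95163407, -0.30723377]), np.float64(0.05), 35)
F2 edge (np.float64(72.19), array([0.72267445, 0.0482301 ]), array([0.30584703, 0.95208067]), np.float64(0.04), 52) line (np.float64(72.29), array([ 0.69920121, -0.01360423]), array([0.30425106, 0.95259188]), np.float64(0.07), 43)
scene line (np.float64(71.75), array([ 0.69821959, -0.02435839]), array([0.3131125 , 0.94971604]), np.float64(0.19), 36) edge (np.float64(76.17), array([0.72772996, 0.0511095 ]), array([0.2389753 , 0.97102565]), np.float64(0.41), 55)
line-edge mm -3.792880928774934
```

The line and the edge are parallel within 0.1° (yaw about -17.8°), with about 3.7 mm still to go.

```bash
python3 -m pendant '[[[0,0,0,0.008,-0.0026,0,0],[0,0,0,0.006,-0.0019,0,0],[0,0,0,0,0,0,0],[0,0,0,0,0,0,0],[0,0,0,0,0,0,0]]]'
python3 - <<'E'
from h import *
import pickle
F={n:grab(n) for n in('scene','side','wrist')};pickle.dump(F,open('F3.pkl','wb'))
s=manip.state();print(s['tool_pos'],s['tool_rot'],s['contact_force'])
cr=lambda f,x,y,w,h,k:cv2.resize(f['frame'][y:y+h,x:x+w],None,fx=k,fy=k,interpolation=2)
cv2.imwrite('pics/s3.png',np.hstack([cr(F['wrist'],256,60,256,288,2)[:560],np.vstack([cr(F['scene'],205,212,57,56,5),cr(F['side'],172,130,57,56,5)])]))
E
```

```text
time: 16.52
tool_pos: [0.6062, 0.0088, 0.0966]
tool_rot: [-0.0, 0.988, -0.153, -0.001]
contact_force: [-6.8, 2.5, 8.5]
gripper_width: 0.157
[0.60622902 0.00879366 0.09664688] [-3.89266993e-04  9.88156581e-01 -1.53444502e-01 -1.09758162e-03] [-6.29880375  2.14935669  8.2472712 ]
```

View pics/s3.png

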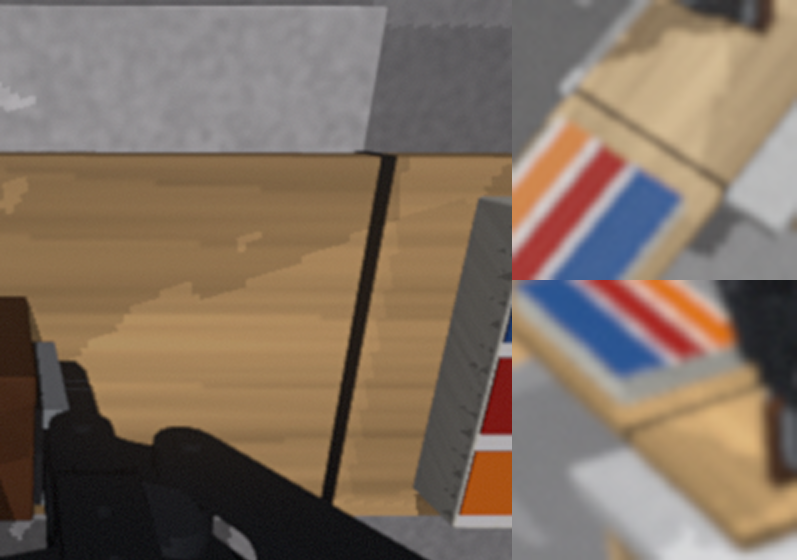

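The line's side mark reaches the board's lower edge at about (362,151) in the crop, right where the riser edge meets it at (365,152). I confirm this with numbers.

```bash
python3 - <<'E'
from h import *
from ang import edge
import pickle
F=pickle.load(open('F3.pkl','rb'));w=F['wrist'];W=lambda u,v:(256+u/2-.25,60+v/2-.25)
el=edge(w,W(386,12),W(366,146),.07,4);ll=edge(w,W(387,165),W(332,490),.082,6);rl=edge(w,W(0,6),W(385,8),.07);bl=edge(w,W(0,154),W(345,154),.082)
print(el[0],ll[0],rl[0],bl[0])
for y in(-17.6,-17.8):
  c,sn=np.cos(np.radians(y)),np.sin(np.radians(y));print(1e3*(ll[1]-el[1])@[c,sn])
E
```

```text
72.24 72.26 -17.64 -17.88
-0.3220103203137745
-0.07013554461464683
```

```bash
python3 -c "
from plant import manip
print(manip.job_done()); s=manip.state(); print(s['time'],s['tool_pos'],s['gripper_width'])"
```

```text
the job is handed in; nothing more can be done
None
the job is handed in; nothing more can be done
```

I moved the middle-sized tape off the post and laid it flat in the black tray. Then I slid the board about 135 mm straight out, correcting about 4° of crookedness on the way, and handed in at about 17 s still gripping the post.

- **Line on the edge:** the last wrist-camera check put the pencil line 0.1 to 0.3 mm short of the riser's far edge and parallel to it within about 0.3°. The earlier fit from all three cameras disagreed slightly, at about 0.8 mm short.
- **Board held level:** the tool's tilt was about 0.1°, and it was pressing down with about 8 N. I judged the board level from that tilt and the pictures and did not measure it directly.
- **Other things:** the tape was flat in the tray when I last looked, just after releasing it. The tub, jar and brush were never touched, though I did not look at them again at the end.
- **After hand-in:** the state could no longer be read, so I have no check of the second that followed.

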